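Check and sort boxed candle-snuffer caps on a fit gauge

TASK

Slide the lid of the wooden box along its grooves until it comes right out, and lay it flat on the counter. Then try the candle-snuffer caps on the brass gauge pin one after the other, in order so that none is missed: first the left lane of the box (left as the robot faces it), then the right, each from the end nearest the robot. Stand those that slide fully down over the pin upright in the round white dish, those that press on its tip but are too tight to go on upright in the cardboard tray, and leave the other shop things where they are.

Things in the scene. Friction and masses are not known exactly. Their poses are not given: they have to be found in the camera images.
- box: heavy fixed wooden box, outside 192 mm (x) by 162 mm (y), 95 mm high. Origin: centre of its underside. The lid runs in grooves (82 to 89 mm above the counter) in the two long (y) sides, under lips whose tops are at 95 mm, and can leave only towards the box's own +x, the end away from the robot, where the end wall is 80 mm high. The near (-x) end has a stop.
- box_middle (a point): middle of the box's inner floor, 6 mm above the counter; inside 168 (x) by 134 mm (y). A divider 6 mm thick, 39 mm high, along x makes two lanes 64 mm wide, their middle lines 35 mm either side; left lane at +y. The caps stand in the lanes one behind the other, up to three in each, 55 mm apart about the middle; any place may be empty.
- lid: loose plywood sliding lid, 178 mm (x) by 148 mm (y) by 5 mm, about 160 g, 2 mm of play each side. Origin: centre of its underside; at the start it is shut, its axes along the box's, its underside 82 mm above the counter and its origin 7 mm to +x of the box's. On top a dark handle bar, 12 mm (x) by 60 mm (y), standing 28 mm above the panel, centred 55 mm to -x of the lid's centre.
- lid_handle (a point): centre of the top of the lid's handle bar, 33 mm above the lid's underside; axes as the lid's
- gauge: fixed fit gauge: a dark wooden disc 90 mm across, 10 mm thick, with an upright brass pin 20 mm in diameter in its middle, 28 mm high (top 38 mm above the counter), its top 4 mm tapered to 14 mm. Origin: centre of the disc's underside. A cap that fits goes down until its rim sits on the disc (origin 10 mm above the gauge's); a tight one stops near the pin's top (33 to 38 mm).
- dish: fixed round white ceramic dish, about 158 mm across at the rim, 24 mm high, inner floor 138 mm across and 5 mm above the counter. Origin: centre of its underside.
- carton: fixed rectangular open cardboard tray, 140 mm (x) by 150 mm (y), 30 mm high, walls and floor 4 mm thick. Origin: centre of its underside.
- cap_1: candle-snuffer cap of turned wood, 50 g: a round sleeve 50 mm across, 40 mm high, closed on top, open below, with a round stem 14 mm thick on the middle of its top (40 to 70 mm above its rim). Its bore, 32 mm deep, is hidden as it stands: 23.5 mm wide (fits the pin) or 17 mm (too tight); caps look alike, which is which is not told. Origin: centre of the open underside; z up along the stem.
- cap_2: candle-snuffer cap of turned wood, 50 g: a round sleeve 50 mm across, 40 mm high, closed on top, open below, with a round stem 14 mm thick on the middle of its top (40 to 70 mm above its rim). Its bore, 32 mm deep, is hidden as it stands: 23.5 mm wide (fits the pin) or 17 mm (too tight); caps look alike, which is which is not told. Origin: centre of the open underside; z up along the stem.
- cap_3: candle-snuffer cap of turned wood, 50 g: a round sleeve 50 mm across, 40 mm high, closed on top, open below, with a round stem 14 mm thick on the middle of its top (40 to 70 mm above its rim). Its bore, 32 mm deep, is hidden as it stands: 23.5 mm wide (fits the pin) or 17 mm (too tight); caps look alike, which is which is not told. Origin: centre of the open underside; z up along the stem.
- cap_4: candle-snuffer cap of turned wood, 50 g: a round sleeve 50 mm across, 40 mm high, closed on top, open below, with a round stem 14 mm thick on the middle of its top (40 to 70 mm above its rim). Its bore, 32 mm deep, is hidden as it stands: 23.5 mm wide (fits the pin) or 17 mm (too tight); caps look alike, which is which is not told. Origin: centre of the open underside; z up along the stem.
- cap_5: candle-snuffer cap of turned wood, 50 g: a round sleeve 50 mm across, 40 mm high, closed on top, open below, with a round stem 14 mm thick on the middle of its top (40 to 70 mm above its rim). Its bore, 32 mm deep, is hidden as it stands: 23.5 mm wide (fits the pin) or 17 mm (too tight); caps look alike, which is which is not told. Origin: centre of the open underside; z up along the stem.
- cap_6: candle-snuffer cap of turned wood, 50 g: a round sleeve 50 mm across, 40 mm high, closed on top, open below, with a round stem 14 mm thick on the middle of its top (40 to 70 mm above its rim). Its bore, 32 mm deep, is hidden as it stands: 23.5 mm wide (fits the pin) or 17 mm (too tight); caps look alike, which is which is not told. Origin: centre of the open underside; z up along the stem.
- jar: bystander, to be left alone: a dark glass candle jar with a black lid, 64 mm across, 75 mm high. Origin: centre of its underside.
- tin: bystander, to be left alone: a small aluminium candle tin, 54 mm across, 45 mm high. Origin: centre of its underside.
- plant: bystander, to be left alone: a leafy plant in a green glazed pot 100 mm across, about 220 mm high. Origin: centre of its underside.
- pot: bystander, to be left alone: an empty terracotta pot, 84 mm across, 75 mm high. Origin: centre of its underside.
- tape: bystander, to be left alone: a cardboard ring lying flat, 90 mm across, 24 mm high. Origin: centre of its underside.
- price_block: bystander, to be left alone: a wooden block 30 x 90 x 50 mm high. Origin: centre of its underside.

How it is judged:
By the outcome, as a careful person would: the job done as asked, in the order asked, and still so for the second after the job is handed in, with the robot touching nothing.
Of cap_1, cap_2, cap_3, cap_4, cap_5, cap_6 only 4 to 5 are there at a start; the rules pass over those that are not, and their reading is None.
At some moment in a run one of cap_1, cap_2, cap_3, cap_4, cap_5, cap_6 may be knocked a few centimetres aside while the robot is not near it.
It also fails if it takes over 200 s, if anything falls off the work surface, if the arm or the gripper's body presses on something with over 40 N, if the wrist force passes 120 N, or if a joint passes its speed limit or range.

ROBOT

A 6-joint arm with a two-finger parallel gripper is mounted at the origin on the work surface. World frame = base frame: x ahead of the robot, y to its left, z up, the work surface at z = 0. Lengths are in m, angles in rad, forces in N, time in s.
With the tool pointing down it reaches from about 0.225 to 0.875 m from the base axis. Payload 3.4 kg.
Tool frame: the origin (TCP) lies between the finger pads; the fingertips stand 8 mm ahead of it and the grasp point (between the pads) lies 11 mm behind it; z points along the fingers, y is the line along which they close (so a half turn about z gives the same grasp; the last joint's range is limited). The gripper opens to 85 mm and grips with 20 to 120 N. Pads are 22 mm wide; open, the fingers measure 114 mm over their backs; the gripper's body (76 mm by 85 mm) begins 54 mm behind the grasp point. The pads swing forward as they close: fully open they stand 13 mm farther back than shut.
Start: joints at [-1.269, 0.276, 1.505, -0, 1.361, -0.121], TCP at [0.236, -0.524, 0.239] pointing down, gripper open.
Joint ranges: [-2.89, 2.89], [-0.75, 2.08], [0.22, 2.7], [-1.18, 4.32], [0.11, 2.71], [-2.7, 2.7]. Speed limits (rad/s): [2.57, 2.57, 3.14, 3.14, 3.14, 3.14].

INTERFACE

Orientations are given as a unit quaternion [w, x, y, z].
In Python, from rig import manip gives the robot as it stands.
- The arm moves only by the tool move_arm, never from a script. Its argument "deltas" is a list that holds one entry, the list of rows, each a list of 5 numbers: the shift along the tool's x, y, z normalised to -1 to 1, where 1 is 80 cm, then the turn about the tool's z normalised to -1 to 1, where 1 is 120 degrees, then the closure, from -1 (fully open) to 1 (shut). In form: [[[tx, ty, tz, twist, grip], ...]]. A call has 1 to 12 rows; each row is the pose to reach, as a shift and turn from the pose commanded when the call began, along the tool's axes at that moment; what a row does not reach only later rows make up. A row lasts 1/10 s, in which the tool goes at most 50 mm and 8.59 degrees, less where a joint would pass 70% of its speed; a pose out of reach is approached as far as the arm can. A call with a number of a shift or a turn outside -1 to 1 is refused whole. A call with a gripper value outside its range is refused whole. The fingers move at their own pace and stop on an object; "squeeze" is the grip in N (left out, the last holds). Time passes only in rows, so rows that repeat a pose let the fingers close. It gives the time, the measured TCP pose, the force, the opening and the grip force at its end, in the units of the state.
- manip.get_state(): the state, without advancing time (a new reading comes with each control period).
- manip.get_image(name): name is "scene" or "top" or "wrist"; returns the picture (420x560x3 uint8, red, green, blue); there is no depth.
- manip.camera_params(name): a dict with "fx", "fy", "cx", "cy" (pixels), "dist" ([k1, k2, p1, p2, k3] as OpenCV has them; the pictures are not rectified), "R" (3x3) and "t" (3): a world point X has camera coordinates R X + t; the wrist camera has in their place "tool_from_camera" (4x4, takes a point from camera to tool coordinates, whose origin is the TCP and whose axes are the flange's). Camera axes: x right, y down, z forward; pixel columns grow to the right and rows downward; lengths in m; the calibration is good to about 2 mm. A picture is of the moment at which its call begins: read the wrist's pose just before it. camera_params takes no time and is no camera call.
- manip.sign_off(): hands the job in; it is judged then, once.
The state is a dict: "clock": time; "qpos": joint angles; "qd": joint speeds; "effort": joint torques, N m; "position": TCP position; "ee_rot": TCP orientation; "contact_force": force on the tool from outside, world axes, zero at the start; "moment": the same for the moment, N m; "width": finger opening in m; "gripper_force": force on a finger pad.
Only numpy, scipy, OpenCV 4.12 (cv2) and the standard library are available. Lean on these libraries where they do the work, as an engineer would, in place of code of your own. Each camera call takes 0.05 s, during which the arm holds its last target. There are 200 camera calls.

## Working session

There is one attempt and no reset: what is moved stays moved. The work goes in short steps, Python scripts to look and compute and a tool call to move; the robot and the scene stay as the last step left them, time stands still between calls to the robot, and variables do not carry over. Pictures are saved under pics/ and viewed, at most 17 in all, crops included, and the job is handed in when it is done.

Besides the shell and the picture viewer there is one more tool, called after "Call:" as name(argument=value, ...) on one line, values as JSON. move_arm: Moves the arm, as the interface text tells. Scaled input: -1 to 1 covers 80 cm each way for a shift and 120 degrees each way for a turn. Its arguments: {"type":"object","properties":{"deltas":{"type":"array","items":{"type":"array","items":{"type":"array","items":{"type":"number","minimum":-1,"maximum":1}}}},"squeeze":{"type":"number"}},"required":["deltas"]}

```bash
mkdir -p pics; ls
python3 - <<'E'
from rig import manip
import cv2,numpy as np
s=manip.get_state(); print(s['clock'],s['position'],s['ee_rot'],s['width'])
a=manip.get_image('top');b=manip.get_image('scene')
cv2.imwrite('pics/top0.png',a[:,:,::-1]);cv2.imwrite('pics/scene0.png',b[:,:,::-1])
for n in('top','scene','wrist'):
    p=manip.camera_params(n);print(n,{k:np.round(v,4).tolist() for k,v in p.items()})
E
```

```text
pics
0.0 [ 0.23580371 -0.52385861  0.23843908] [-9.03763929e-04  9.77735901e-01  2.09837284e-01 -7.17293217e-05] 0.08588868148065953
top {'fx': 447.9127, 'fy': 447.9127, 'cx': 272.9929, 'cy': 205.4788, 'dist': [-0.1463, 0.0, 0.0, 0.0, 0.0], 'R': [[-0.0249, -0.9991, 0.0333], [-0.9893, 0.0198, -0.1444], [0.1436, -0.0366, -0.989]], 't': [-0.0515, 0.574, 1.1059]}
scene {'fx': 511.8962, 'fy': 511.8962, 'cx': 282.6669, 'cy': 212.423, 'dist': [-0.1169, 0.0, 0.0, 0.0, 0.0], 'R': [[-0.8658, 0.5002, -0.0154], [0.3304, 0.5483, -0.7682], [-0.3758, -0.6702, -0.64]], 't': [0.5171, -0.0858, 1.5172]}
wrist {'fx': 343.8008, 'fy': 343.8008, 'cx': 277.877, 'cy': 214.5494, 'dist': [0.0158, 0.0, 0.0, 0.0, 0.0], 'tool_from_camera': [[-0.0004, -0.9558, -0.2941, 0.0753], [1.0, -0.0003, -0.0003, -0.0002], [0.0002, -0.2941, 0.9558, -0.1342], [0.0, 0.0, 0.0, 1.0]]}
```

View pics/top0.png

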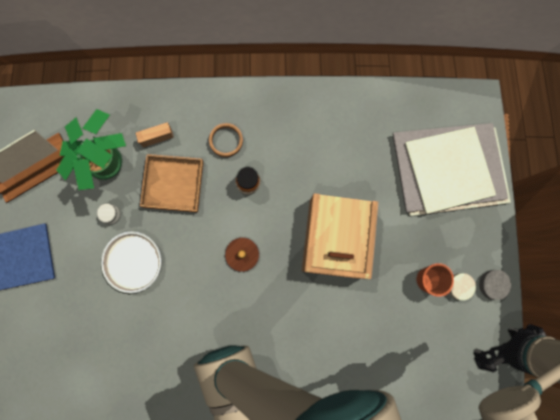

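View pics/scene0.png

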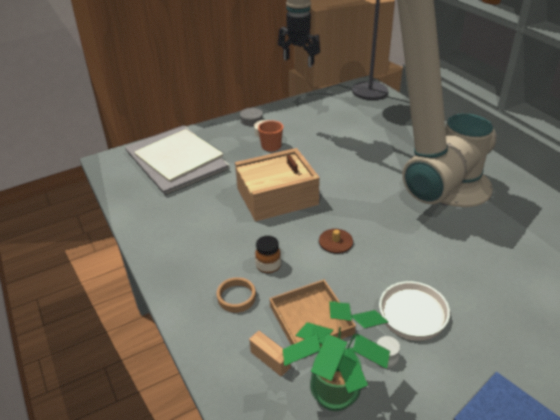

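The top view shows the box around (341,237) with its handle at (341,256), the gauge at (241,254), the tray at (172,184) and the dish at (131,262). The jar is at (247,180), the tape at (226,140) and the plant at (90,155). The counter beyond the box, around (340,130), is free.

```bash
cat > h.py <<'E'
from rig import manip
import cv2,numpy as np
from scipy.spatial.transform import Rotation as Ro
def rays(name,px,st=None):
    p=manip.camera_params(name);K=np.array([[p['fx'],0,p['cx']],[0,p['fy'],p['cy']],[0,0,1]])
    u=cv2.undistortPoints(np.array(px,float).reshape(-1,1,2),K,np.array(p['dist'])).reshape(-1,2)
    d=np.c_[u,np.ones(len(u))]
    if name=='wrist':
        T=np.array(p['tool_from_camera']);Rt,pos=tool(st);return pos+Rt@T[:3,3],d@T[:3,:3].T@Rt.T
    R=np.array(p['R']);return -R.T@np.array(p['t']),d@R
def tool(st=None):
    st=st or manip.get_state();q=st['ee_rot'];return Ro.from_quat([q[1],q[2],q[3],q[0]]).as_matrix(),np.array(st['position'])
def plane(name,px,z,st=None):
    o,d=rays(name,px,st);return o+d*((z-o[2])/d[:,2])[:,None]
def goto(p,yaw=None):
    """normalised shift to world TCP p; yaw = wanted world angle (deg) of tool y (closing) axis, mod 180"""
    R,pos=tool();d=R.T@(np.array(p)-pos)/.8
    a=np.degrees(np.arctan2(R[1,1],R[0,1]));t=0
    if yaw is not None: t=-((yaw-a+90)%180-90)/120
    print('shift',d.round(4),'twist',round(t,4),'now',pos.round(4),'yaw',round(a,1))
def blobs(m,amin=30):
    c,_=cv2.findContours(m.astype(np.uint8),cv2.RETR_EXTERNAL,cv2.CHAIN_APPROX_NONE)
    return sorted([x for x in c if cv2.contourArea(x)>amin],key=cv2.contourArea,reverse=True)
E
python3 - <<'E'
from h import *
im=cv2.imread('pics/top0.png');hsv=cv2.cvtColor(im,cv2.COLOR_BGR2HSV);H,S,V=cv2.split(hsv)
def show(n,m,roi,z,k=1):
    x0,y0,x1,y1=roi;w=np.zeros(m.shape,bool);w[y0:y1,x0:x1]=1
    for c in blobs(m&w)[:k]:
        r=cv2.minAreaRect(c);P=plane('top',c.reshape(-1,2),z)[:,:2].astype(np.float32)
        q=cv2.minAreaRect(P);print(n,'px',np.round(r[0],1),'world',np.round(q[0],4),np.round(q[1],4),round(q[2],1))
show('handle',V<100,(320,240,365,268),.115)
show('gaugedisc',(S>110)&(V<120),(215,230,270,280),.01)
show('pin',(V>130)&(S>120),(225,240,258,268),.038)
show('dish',(V>150)&(S<50),(90,220,175,305),.024)
show('tray',(S>90),(135,145,210,220),.03)
show('box',(S>70)&(V>100),(295,180,390,290),.095)
show('jar',V<60,(225,155,270,200),.075)
print(plane('top',[[314,194],[379,199],[371,279],[305,274]],.095).round(3))
E
```

```text
handle px [338.3 256.7] world [ 0.4355 -0.2146] [0.0514 0.0092] 76.6
gaugedisc px [242. 254.] world [0.4518 0.0181] [0.0832 0.083 ] 88.8
pin px [241.5 253. ] world [0.4532 0.0183] [0.0177 0.0152] 88.8
dish px [130.5 261.5] world [0.4373 0.3065] [0.16   0.1571] 44.3
tray px [171.2 182.9] world [0.6401 0.2001] [0.1537 0.1427] 83.9
box px [341.5 236.1] world [ 0.4867 -0.2282] [0.1669 0.1957] 81.6
jar px [247.  177.5] world [6.403e-01 3.000e-04] [0.0502 0.0539] 88.9
[[ 0.592 -0.164  0.095]
 [ 0.576 -0.327  0.095]
 [ 0.38  -0.296  0.095]
 [ 0.397 -0.135  0.095]]
```

Run:
```python
from h import *
print(plane('top',[[340,85],[393,135],[404,213]],0).round(3))
goto([.439,-.222,.25],-8.4)
```

```text
[[ 0.919 -0.264  0.   ]
 [ 0.771 -0.406  0.   ]
 [ 0.551 -0.421  0.   ]]
shift [ 0.3865 -0.24   -0.0139] twist -0.4781 now [ 0.2358 -0.5239  0.2385] yaw -65.8
```

Call:
move_arm(deltas=[[[0.386, -0.24, -0.014, -0.478, -0.1], [0.386, -0.24, -0.014, -0.478, -0.1], [0.386, -0.24, -0.014, -0.478, -0.1], [0.386, -0.24, -0.014, -0.478, -0.1], [0.386, -0.24, -0.014, -0.478, -0.1], [0.386, -0.24, -0.014, -0.478, -0.1], [0.386, -0.24, -0.014, -0.478, -0.1], [0.386, -0.24, -0.014, -0.478, -0.1], [0.386, -0.24, -0.014, -0.478, -0.1], [0.386, -0.24, -0.014, -0.478, -0.1], [0.386, -0.24, -0.014, -0.478, -0.1]]], squeeze=60)

```text
clock: 1.2
position: [0.438, -0.2239, 0.2503]
ee_rot: [-0.0, 0.758, 0.653, -0.001]
contact_force: [-0.3, 0.1, -0.6]
width: 0.0468
gripper_force: 0.0
```

Run:
```python
from h import *
s=manip.get_state();im=manip.get_image('wrist')[:,:,::-1].copy();cv2.imwrite('pics/w1.png',im)
print(s['clock'],s['width'],s['qpos'].round(2) if hasattr(s['qpos'],'round') else s['qpos']);goto([.439,-.222,.25],-8.4)
```

```text
1.2 0.04676058248801969 [-0.61  0.14  1.65 -0.    1.35 -0.46]
shift [0.0026 0.0009 0.0004] twist -0.0013 now [ 0.438  -0.2239  0.2503] yaw -8.6
```

View pics/w1.png

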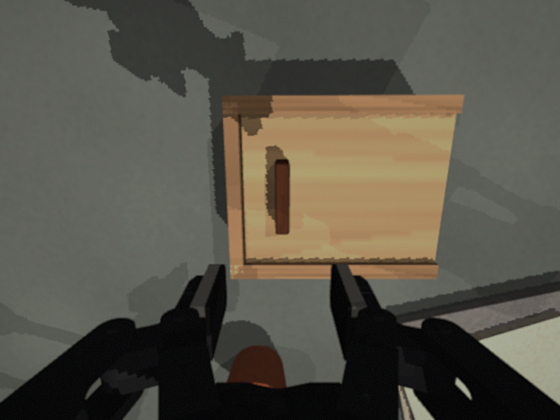

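The wrist view shows the box squarely aligned with the closing axis. Its corners are at (223,95), (464,95), (438,279) and (230,279), and the handle top is at about (283,197).

Run:
```python
from h import *
P=plane('wrist',[[223,95],[464,95],[438,279],[230,279]],.095)[:,:2];print(P.round(4),cv2.minAreaRect(P.astype(np.float32)))
for a,b in((0,1),(3,2)): d=P[b]-P[a];print(np.degrees(np.arctan2(d[1],d[0])),np.linalg.norm(d))
im=cv2.imread('pics/w1.png');V=im.max(2);m=np.zeros(V.shape,bool);m[150:245,270:300]=(V<110)[150:245,270:300]
c=blobs(m)[0];print(cv2.boundingRect(c));H=plane('wrist',[[283,161],[283,234]],.115);print(H.round(4),H.mean(0))
c=P.mean(0);a=np.radians(-8.5);print('pred',c+np.array([np.cos(a),np.sin(a)])*-.048)
```

```text
[[ 0.4075 -0.1328]
 [ 0.5961 -0.1616]
 [ 0.5739 -0.3218]
 [ 0.3822 -0.2931]] ((0.4900285601615906, -0.22719451785087585), (0.16235660016536713, 0.19381006062030792), 81.49507141113281)
-8.6873190850328 0.19079929349561314
-8.504923775322526 0.19381010088344897
(270, 150, 20, 84)
[[ 0.4472 -0.1887  0.115 ]
 [ 0.4384 -0.2488  0.115 ]] [ 0.44283321 -0.21875274  0.115     ]
pred [ 0.442457   -0.22023842]
```

Run:
```python
from h import *
goto([.4427,-.2195,.101],-8.5)
```

```text
shift [0.0064 0.0051 0.1866] twist -0.0005 now [ 0.438  -0.2239  0.2503] yaw -8.6
```

Call:
move_arm(deltas=[[[0.006, 0.005, 0.06, 0, 0.35], [0.006, 0.005, 0.12, 0, 0.35], [0.006, 0.005, 0.16, 0, 0.35], [0.006, 0.005, 0.175, 0, 0.35], [0.006, 0.005, 0.186, 0, 0.35], [0.006, 0.005, 0.186, 0, 0.35], [0.006, 0.005, 0.186, 0, 1], [0.006, 0.005, 0.186, 0, 1], [0.006, 0.005, 0.186, 0, 1], [0.006, 0.005, 0.186, 0, 1], [0.006, 0.005, 0.186, 0, 1]]], squeeze=70)

```text
clock: 2.35
position: [0.444, -0.2191, 0.1027]
ee_rot: [0.001, 0.757, 0.653, 0.0]
contact_force: [-0.9, -2.1, 6.1]
width: 0.0104
gripper_force: 71.1
```

Call:
move_arm(deltas=[[[0, 0.015, 0, 0, 1], [0, 0.03, 0, 0, 1], [0, 0.05, 0, 0, 1], [0, 0.07, 0, 0, 1], [0, 0.09, 0, 0, 1], [0, 0.11, 0, 0, 1]]])

```text
clock: 2.95
position: [0.5276, -0.2303, 0.1027]
ee_rot: [-0.003, 0.757, 0.654, -0.002]
contact_force: [-9.7, 0.9, 12.8]
width: 0.0102
gripper_force: 72.2
```

Call:
move_arm(deltas=[[[0, 0.02, -0.001, 0, 1], [0, 0.04, -0.001, 0, 1], [0, 0.06, -0.001, 0, 1], [0, 0.08, -0.001, 0, 1], [0, 0.1, -0.001, 0, 1], [0, 0.12, -0.001, 0, 1], [0, 0.138, -0.001, 0, 1], [0, 0.138, -0.001, 0, 1]]])

```text
clock: 3.75
position: [0.6413, -0.2473, 0.1016]
ee_rot: [0.0, 0.757, 0.654, 0.0]
contact_force: [-0.7, -0.2, -1.6]
width: 0.0102
gripper_force: 70.1
```

Run:
```python
from h import *
im=manip.get_image('scene')[:,:,::-1];cv2.imwrite('pics/s1.png',cv2.resize(im[60:300,120:400],None,fx=2,fy=2))
print(manip.get_state()['contact_force']);goto([.66,-.20,.125],-8.5)
```

```text
[-0.90204186  0.17837328 -1.77256065]
shift [ 0.0619  0.0165 -0.0293] twist 0.001 now [ 0.6397 -0.247   0.1015] yaw -8.4
```

View pics/s1.png

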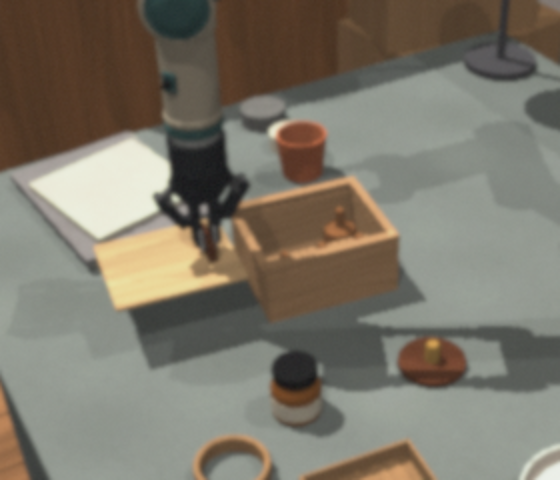

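The lid is fully out and held level, with only its weight showing at the wrist. I'll move it a bit farther out and lower it.

Run:
```python
from h import *
goto([.668,-.215,.0195],-8.5)
```

```text
shift [0.0447 0.0293 0.1025] twist 0.001 now [ 0.6397 -0.247   0.1015] yaw -8.4
```

Call:
move_arm(deltas=[[[0.02, 0.015, 0, 0, 1], [0.044, 0.03, 0, 0, 1], [0.044, 0.03, 0.03, 0, 1], [0.044, 0.03, 0.06, 0, 1], [0.044, 0.03, 0.08, 0, 1], [0.044, 0.03, 0.09, 0, 1], [0.044, 0.03, 0.097, 0, 1], [0.044, 0.03, 0.1, 0, 1], [0.044, 0.03, 0.102, 0, 1], [0.044, 0.03, 0.102, 0, 1]]])

```text
clock: 4.8
position: [0.6689, -0.2164, 0.0216]
ee_rot: [0.001, 0.757, 0.653, 0.0]
contact_force: [-1.0, -0.2, -1.7]
width: 0.01
gripper_force: 70.0
```

Call:
move_arm(deltas=[[[0, 0, 0.001, 0, 1], [0, 0, 0.002, 0, 1], [0, 0, 0.003, 0, 1], [0, 0, 0.003, 0, 1]]])

```text
clock: 5.2
position: [0.6691, -0.2165, 0.0208]
ee_rot: [0.001, 0.757, 0.653, 0.0]
contact_force: [-2.2, 0.7, 7.4]
width: 0.0106
gripper_force: 71.3
```

Call:
move_arm(deltas=[[[0, 0, 0, 0, 0.3], [0, 0, 0, 0, 0.3], [0, 0, -0.02, 0, 0.3], [0, 0, -0.07, 0, 0.3], [0, 0, -0.13, 0, 0.3], [0, 0, -0.19, 0, 0.3], [0, 0, -0.25, 0, 0.3], [0, 0, -0.31, 0, 0.3], [0, 0, -0.31, 0, 0.3]]])

```text
clock: 6.1
position: [0.6719, -0.2176, 0.2756]
ee_rot: [0.007, 0.757, 0.653, 0.004]
contact_force: [-0.0, -0.5, -0.2]
width: 0.0296
gripper_force: 0.0
```

Run:
```python
from h import *
goto([.49,-.227,.27],81.5)
```

```text
shift [-0.0449 -0.2233  0.0037] twist -0.7493 now [ 0.6719 -0.2176  0.2756] yaw -8.4
```

Call:
move_arm(deltas=[[[-0.045, -0.223, 0.004, -0.75, 0.3], [-0.045, -0.223, 0.004, -0.75, 0.3], [-0.045, -0.223, 0.004, -0.75, 0.3], [-0.045, -0.223, 0.004, -0.75, 0.3], [-0.045, -0.223, 0.004, -0.75, 0.3], [-0.045, -0.223, 0.004, -0.75, 0.3], [-0.045, -0.223, 0.004, -0.75, 0.3], [-0.045, -0.223, 0.004, -0.75, 0.3], [-0.045, -0.223, 0.004, -0.75, 0.3], [-0.045, -0.223, 0.004, -0.75, 0.3], [-0.045, -0.223, 0.004, -0.75, 0.3], [-0.045, -0.223, 0.004, -0.75, 0.3]]])

```text
clock: 7.3
position: [0.4867, -0.2256, 0.2627]
ee_rot: [-0.0, 0.074, 0.997, 0.0]
contact_force: [-0.0, 0.5, 0.2]
width: 0.0298
gripper_force: 0.0
```

Run:
```python
from h import *
im=manip.get_image('wrist')[:,:,::-1];cv2.imwrite('pics/w2.png',im)
im=manip.get_image('top')[:,:,::-1];cv2.imwrite('pics/top1.png',im)
goto([.49,-.227,.27],81.5)
```

```text
shift [-0.0043 -0.0011 -0.0089] twist -0.0001 now [ 0.4867 -0.2256  0.2629] yaw 81.5
```

View pics/w2.png

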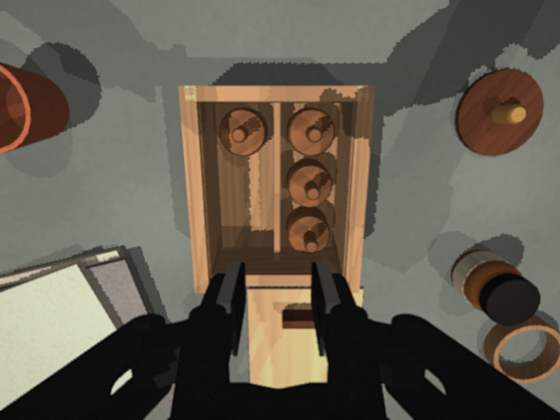

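Image up is towards the robot and image right is +y. The left lane holds three caps, with stem tops near (316,130), (313,188) and (311,238). The right lane holds only its near one, at (239,132). The pin top is near (518,115).

Run:
```python
from h import *
for p in plane('wrist',[[316,130],[313,188],[311,238],[239,133]],.076): print('stem',p.round(4))
print('pin',plane('wrist',[[518,115]],.038).round(4))
u=np.array([np.cos(np.radians(-8.5)),np.sin(np.radians(-8.5))]);v=np.array([-u[1],u[0]])
for a,b in((-.055,.035),(0,.035),(.055,.035),(-.055,-.035)):print('nominal',(np.array([.49,-.2272])+a*u+b*v).round(4))
im=cv2.imread('pics/w2.png')[80:290,170:390];cv2.imwrite('pics/w2c.png',cv2.resize(im,None,fx=2.6,fy=2.6))
goto([.4408,-.1844,.12],81.5)
```

```text
stem [ 0.436  -0.1826  0.076 ]
stem [ 0.489  -0.1917  0.076 ]
stem [ 0.5394 -0.1997  0.076 ]
stem [ 0.4283 -0.2522  0.076 ]
pin [[0.4548 0.0214 0.038 ]]
nominal [ 0.4408 -0.1845]
nominal [ 0.4952 -0.1926]
nominal [ 0.5496 -0.2007]
nominal [ 0.4304 -0.2537]
shift [0.0643 0.0424 0.1787] twist -0.0001 now [ 0.4867 -0.2256  0.2629] yaw 81.5
```

View pics/w2c.png

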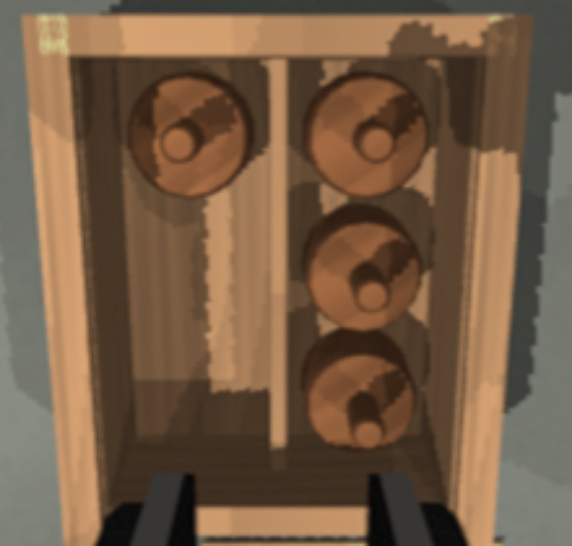

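In the crop the stem tops are at (315,135), (313,194), (311,247) and (239,135), which agrees with the nominal places within about 1 mm. I'll take the near-left cap first.

Call:
move_arm(deltas=[[[0.03, 0.022, 0.05, 0, 0.3], [0.064, 0.043, 0.1, 0, 0.3], [0.064, 0.043, 0.15, 0, 0.3], [0.064, 0.043, 0.19, 0, 0.3], [0.064, 0.043, 0.22, 0, 0.3], [0.064, 0.043, 0.24, 0, 0.3], [0.064, 0.043, 0.256, 0, 0.3], [0.064, 0.043, 0.256, 0, 0.3], [0.064, 0.043, 0.256, 0, 1], [0.064, 0.043, 0.256, 0, 1], [0.064, 0.043, 0.256, 0, 1], [0.064, 0.043, 0.256, 0, 1]]], squeeze=40)

```text
clock: 8.6
position: [0.4423, -0.1849, 0.0605]
ee_rot: [0.001, 0.074, 0.997, -0.001]
contact_force: [-3.3, 1.9, 15.8]
width: 0.0121
gripper_force: 38.9
```

Call:
move_arm(deltas=[[[0, 0, -0.02, 0, 1], [0, 0, -0.06, 0, 1], [0, 0, -0.12, 0, 1], [0, 0, -0.18, 0, 1], [0, 0, -0.2, 0, 1], [0, 0, -0.2, 0, 1]]])

```text
clock: 9.2
position: [0.4429, -0.1852, 0.2213]
ee_rot: [0.003, 0.074, 0.997, -0.002]
contact_force: [0.6, -0.1, -0.8]
width: 0.0124
gripper_force: 39.3
```

Run:
```python
from h import *
print(manip.get_state()['contact_force']);goto([.53,.02,.2],81.5)
```

```text
[ 0.55636488 -0.11807829 -0.77527465]
shift [-0.0697  0.2697  0.0264] twist 0.0002 now [ 0.4429 -0.1852  0.2213] yaw 81.5
```

Call:
move_arm(deltas=[[[-0.07, 0.27, 0.02, 0, 1], [-0.07, 0.27, 0.02, 0, 1], [-0.07, 0.27, 0.02, 0, 1], [-0.07, 0.27, 0.02, 0, 1], [-0.07, 0.27, 0.02, 0, 1], [-0.07, 0.27, 0.02, 0, 1], [-0.07, 0.27, 0.02, 0, 1]]])

```text
clock: 9.9
position: [0.5271, 0.0216, 0.2005]
ee_rot: [-0.002, 0.073, 0.997, -0.0]
contact_force: [-0.1, -0.5, -0.6]
width: 0.0126
gripper_force: 39.4
```

Run:
```python
from h import *
s=manip.get_state();im=manip.get_image('wrist')[:,:,::-1].copy();cv2.imwrite('pics/w3.png',im)
H,S,V=cv2.split(cv2.cvtColor(im,cv2.COLOR_BGR2HSV))
m=(H>14)&(H<35)&(S>90)&(V>110);m[250:]=0
for c in blobs(m,20)[:3]:
    r=cv2.boundingRect(c);e=cv2.fitEllipse(c);print(r,e);print(plane('wrist',[e[0]],.036,s).round(4))
m=(H<12)&(S>100)&(V>30);m[250:]=0
for c in blobs(m,500)[:2]: print('disc',plane('wrist',[cv2.fitEllipse(c)[0]],.010,s).round(4),cv2.boundingRect(c))
```

```text
(254, 103, 21, 22) ((264.08807373046875, 113.28755187988281), (19.682594299316406, 20.935195922851562), 0.2205139398574829)
[[0.4543 0.0208 0.036 ]]
(0, 72, 10, 22) ((3.870081901550293, 83.11568450927734), (9.12726879119873, 23.028303146362305), 176.40147399902344)
[[ 0.4015 -0.183   0.036 ]]
disc [[0.4515 0.022  0.01  ]] (218, 59, 97, 102)
```

View pics/w3.png

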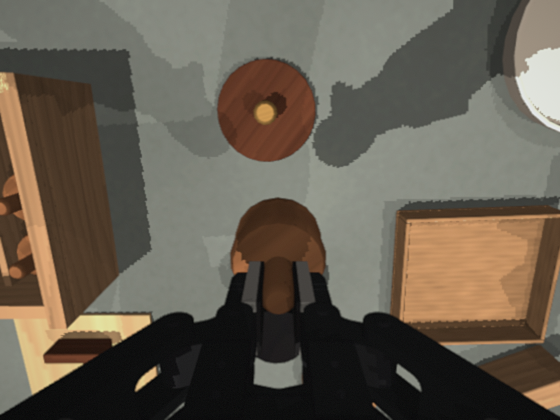

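The pin top is at (264,113), which gives (.454,.021). The held cap is upright.

Run:
```python
from h import *
goto([.4545,.0207,.1],81.5)
```

```text
shift [ 0.0894 -0.0133  0.1264] twist 0.0007 now [0.5271 0.0208 0.2009] yaw 81.6
```

Call:
move_arm(deltas=[[[0.05, -0.007, 0.03, 0, 1], [0.089, -0.013, 0.06, 0, 1], [0.089, -0.013, 0.1, 0, 1], [0.089, -0.013, 0.12, 0, 1], [0.089, -0.013, 0.126, 0, 1], [0.089, -0.013, 0.126, 0, 1], [0.089, -0.013, 0.126, 0, 1]]])

```text
clock: 10.65
position: [0.4571, 0.0208, 0.1024]
ee_rot: [0.001, 0.074, 0.997, -0.0]
contact_force: [0.6, -0.1, -0.3]
width: 0.0122
gripper_force: 39.4
```

Run:
```python
from h import *
print(manip.get_state()['contact_force']);goto([.4545,.0207,.081],81.5)
im=manip.get_image('wrist')[:,:,::-1];cv2.imwrite('pics/w4.png',im)
```

```text
[ 0.57826224 -0.12550511 -0.27465993]
shift [ 0.0032 -0.0006  0.0268] twist 0.0002 now [0.4571 0.0208 0.1024] yaw 81.5
```

Call:
move_arm(deltas=[[[0.003, 0, 0, 0, 1], [0.003, 0, 0.008, 0, 1], [0.003, 0, 0.016, 0, 1], [0.003, 0, 0.022, 0, 1], [0.003, 0, 0.027, 0, 1], [0.003, 0, 0.027, 0, 1]]])

```text
clock: 11.3
position: [0.4539, 0.0218, 0.0794]
ee_rot: [-0.0, 0.073, 0.997, -0.0]
contact_force: [0.4, -0.8, -0.7]
width: 0.0124
gripper_force: 39.4
```

Call:
move_arm(deltas=[[[0, 0, 0.008, 0, 1], [0, 0, 0.014, 0, 1], [0, 0, 0.018, 0, 1], [0, 0, 0.02, 0, 1], [0, 0, 0.02, 0, 1]]])

```text
clock: 11.8
position: [0.454, 0.0217, 0.0646]
ee_rot: [0.0, 0.073, 0.997, -0.0]
contact_force: [-0.8, -0.2, 5.1]
width: 0.0129
gripper_force: 40.1
```

Cap 1 is seated on the disc at TCP z .0646, so it fits and goes to the dish.

Run:
```python
from h import *
goto([.464,.333,.064],81.5)
```

```text
shift [0.0445 0.3867 0.0006] twist 0.0008 now [0.454  0.0217 0.0646] yaw 81.6
```

Call:
move_arm(deltas=[[[0, 0, -0.05, 0, 1], [0, 0, -0.1, 0, 1], [0.01, 0.06, -0.11, 0, 1], [0.02, 0.12, -0.11, 0, 1], [0.03, 0.18, -0.11, 0, 1], [0.04, 0.24, -0.11, 0, 1], [0.0445, 0.3, -0.11, 0, 1], [0.0445, 0.36, -0.1, 0, 1], [0.0445, 0.387, -0.07, 0, 1], [0.0445, 0.387, -0.03, 0, 1], [0.0445, 0.387, -0.01, 0, 1], [0.0445, 0.387, 0, 0, 1]]])

```text
clock: 13.0
position: [0.4622, 0.3328, 0.0617]
ee_rot: [-0.002, 0.073, 0.997, -0.001]
contact_force: [-0.2, 0.1, 0.2]
width: 0.0125
gripper_force: 39.8
```

Run:
```python
from h import *
s=manip.get_state();print(s['contact_force']);im=manip.get_image('wrist')[:,:,::-1].copy();cv2.imwrite('pics/w5.png',im)
goto([.464,.333,.0595],81.5)
```

```text
[-0.22333987  0.07120948  0.1627462 ]
shift [-0.002   0.0009  0.0025] twist 0.0008 now [0.4623 0.3325 0.0615] yaw 81.6
```

View pics/w5.png

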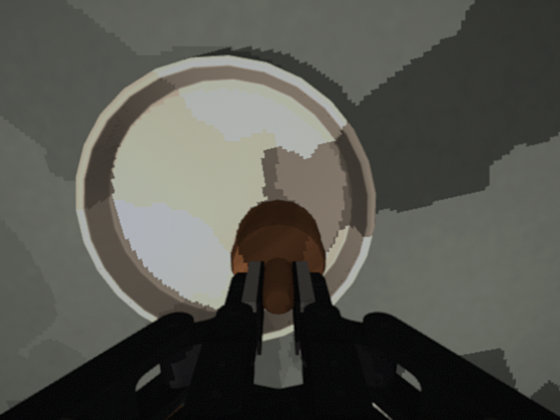

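The cap is inside the dish, in the far-left part and clear of the rim. I'll lower it, release it and rise.

Call:
move_arm(deltas=[[[0, 0, 0.0015, 0, 1], [0, 0, 0.003, 0, 1], [0, 0, 0.003, 0, 0.3], [0, 0, 0.003, 0, 0.3], [0, 0, 0.003, 0, 0.3], [0, 0, -0.03, 0, 0.3], [0, 0, -0.09, 0, 0.3], [0, 0, -0.15, 0, 0.3], [0, 0, -0.21, 0, 0.3], [0, 0, -0.21, 0, 0.3]]])

```text
clock: 14.05
position: [0.4676, 0.3354, 0.2401]
ee_rot: [0.007, 0.073, 0.997, 0.004]
contact_force: [-0.1, 0.3, -1.1]
width: 0.0302
gripper_force: 0.0
```

Run:
```python
from h import *
goto([.4865,-.226,.23],81.5)
```

```text
shift [-0.1258 -0.6908  0.0077] twist 0.0008 now [0.4676 0.3354 0.2401] yaw 81.6
```

Call:
move_arm(deltas=[[[-0.126, -0.69, -0.028, 0, 0.3], [-0.126, -0.69, -0.028, 0, 0.3], [-0.126, -0.69, -0.028, 0, 0.3], [-0.126, -0.69, -0.028, 0, 0.3], [-0.126, -0.69, -0.028, 0, 0.3], [-0.126, -0.69, -0.028, 0, 0.3], [-0.126, -0.69, -0.028, 0, 0.3], [-0.126, -0.69, -0.028, 0, 0.3], [-0.126, -0.69, -0.028, 0, 0.3], [-0.126, -0.69, -0.028, 0, 0.3], [-0.126, -0.69, -0.028, 0, 0.3], [-0.126, -0.69, -0.028, 0, 0.3]]])

```text
clock: 15.25
position: [0.4829, -0.2328, 0.254]
ee_rot: [0.0, 0.076, 0.997, -0.001]
contact_force: [-0.7, 0.4, -0.0]
width: 0.0297
gripper_force: 0.0
```

Run:
```python
from h import *
s=manip.get_state();im=manip.get_image('wrist')[:,:,::-1].copy();cv2.imwrite('pics/w6.png',im)
t=manip.get_image('top')[:,:,::-1]
c=cv2.resize(im[80:290,170:390],None,fx=2,fy=2);d=cv2.resize(t[190:300,90:310],None,fx=2,fy=2)
cv2.imwrite('pics/c6.png',np.hstack([c,np.vstack([d,np.zeros((200,440,3),np.uint8)])])[:,:800])
goto([.4952,-.1922,.057],81.5)
```

```text
shift [-0.0088  0.0481  0.246 ] twist -0.0009 now [ 0.4826 -0.2293  0.2538] yaw 81.4
```

View pics/c6.png

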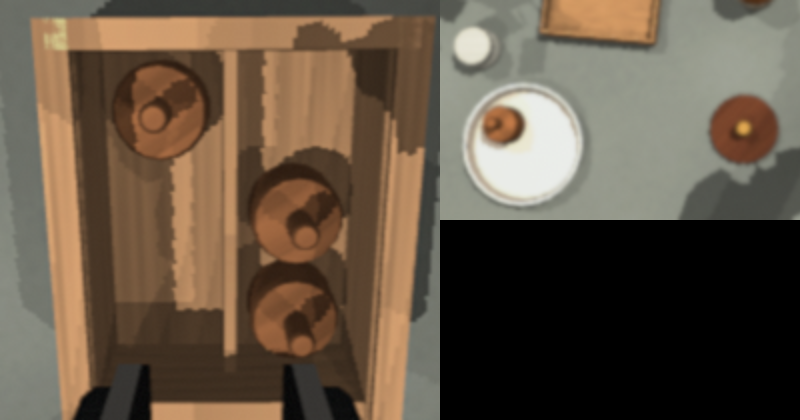

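Cap 1 stands in the dish. In the crop, the mid-left stem top is at (323,198) in the full picture, the far one at (320,252), and the right-lane one at (247,138).

Run:
```python
from h import *
s=dict(manip.get_state());s['position']=[.4827,-.231,.2539]
print(plane('wrist',[[323,198],[320.5,252],[247,138]],.076,s).round(4)); goto([.4950,-.1920,.058],81.5)
```

```text
[[ 0.4938 -0.1896  0.076 ]
 [ 0.5478 -0.1981  0.076 ]
 [ 0.429  -0.2502  0.076 ]]
shift [-0.0085  0.0483  0.2447] twist -0.0009 now [ 0.4826 -0.2293  0.2538] yaw 81.4
```

Call:
move_arm(deltas=[[[-0.008, 0.024, 0.03, 0, 0.3], [-0.008, 0.048, 0.08, 0, 0.3], [-0.008, 0.048, 0.14, 0, 0.3], [-0.008, 0.048, 0.18, 0, 0.3], [-0.008, 0.048, 0.21, 0, 0.3], [-0.008, 0.048, 0.23, 0, 0.3], [-0.008, 0.048, 0.242, 0, 0.3], [-0.008, 0.048, 0.242, 0, 0.3], [-0.008, 0.048, 0.242, 0, 1], [-0.008, 0.048, 0.242, 0, 1], [-0.008, 0.048, 0.242, 0, 1], [-0.008, 0.048, 0.242, 0, 1]]], squeeze=40)

```text
clock: 16.55
position: [0.4952, -0.1891, 0.0618]
ee_rot: [0.0, 0.073, 0.997, 0.0]
contact_force: [-0.3, 0.0, 8.4]
width: 0.0122
gripper_force: 39.7
```

Run:
```python
from h import *
goto([.4545,.0217,.1],81.5)
```

```text
shift [ 0.0885  0.2533 -0.0477] twist 0.0012 now [ 0.4952 -0.1891  0.0618] yaw 81.6
```

Call:
move_arm(deltas=[[[0, 0, -0.03, 0, 1], [0, 0, -0.09, 0, 1], [0, 0, -0.15, 0, 1], [0.02, 0.06, -0.17, 0, 1], [0.05, 0.12, -0.17, 0, 1], [0.08, 0.18, -0.16, 0, 1], [0.09, 0.24, -0.13, 0, 1], [0.09, 0.253, -0.09, 0, 1], [0.09, 0.253, -0.06, 0, 1], [0.09, 0.253, -0.05, 0, 1], [0.09, 0.253, -0.05, 0, 1]]])

```text
clock: 17.65
position: [0.4519, 0.021, 0.0998]
ee_rot: [-0.002, 0.073, 0.997, 0.0]
contact_force: [0.4, -0.9, -0.2]
width: 0.0123
gripper_force: 39.4
```

Run:
```python
from h import *
goto([.4535,.0217,.082],81.5)
```

```text
shift [-0.0019  0.0011  0.0222] twist 0.0011 now [0.4519 0.021  0.0998] yaw 81.6
```

Call:
move_arm(deltas=[[[-0.002, 0.001, 0, 0, 1], [-0.002, 0.001, 0.006, 0, 1], [-0.002, 0.001, 0.012, 0, 1], [-0.002, 0.001, 0.016, 0, 1], [-0.002, 0.001, 0.02, 0, 1], [-0.002, 0.001, 0.022, 0, 1], [-0.002, 0.001, 0.022, 0, 1]]])

```text
clock: 18.35
position: [0.4548, 0.0208, 0.083]
ee_rot: [-0.0, 0.073, 0.997, -0.0]
contact_force: [0.0, -0.5, -1.3]
width: 0.0125
gripper_force: 39.4
```

Call:
move_arm(deltas=[[[0, 0, 0.008, 0, 1], [0, 0, 0.016, 0, 1], [0, 0, 0.02, 0, 1], [0, 0, 0.023, 0, 1], [0, 0, 0.023, 0, 1]]])

```text
clock: 18.85
position: [0.4547, 0.0205, 0.0659]
ee_rot: [-0.0, 0.073, 0.997, -0.0]
contact_force: [-3.2, -0.8, 12.0]
width: 0.0123
gripper_force: 40.5
```

Run:
```python
from h import *
goto([.410,.280,.064],81.5)
```

```text
shift [0.1026 0.3128 0.0021] twist 0.0009 now [0.4547 0.0205 0.0659] yaw 81.6
```

Call:
move_arm(deltas=[[[0, 0, -0.05, 0, 1], [0, 0, -0.1, 0, 1], [0.02, 0.06, -0.11, 0, 1], [0.04, 0.12, -0.11, 0, 1], [0.06, 0.18, -0.11, 0, 1], [0.08, 0.24, -0.11, 0, 1], [0.103, 0.3, -0.1, 0, 1], [0.103, 0.313, -0.07, 0, 1], [0.103, 0.313, -0.04, 0, 1], [0.103, 0.313, -0.02, 0, 1], [0.103, 0.313, 0, 0, 1], [0.103, 0.313, 0, 0, 1]]])

```text
clock: 20.05
position: [0.4083, 0.2799, 0.0627]
ee_rot: [-0.002, 0.073, 0.997, -0.001]
contact_force: [0.2, 0.4, 0.1]
width: 0.0125
gripper_force: 39.6
```

Call:
move_arm(deltas=[[[0, 0, 0.0015, 0, 1], [0, 0, 0.0025, 0, 1], [0, 0, 0.0025, 0, 0.3], [0, 0, 0.0025, 0, 0.3], [0, 0, 0.0025, 0, 0.3], [0, 0, -0.03, 0, 0.3], [0, 0, -0.09, 0, 0.3], [0, 0, -0.15, 0, 0.3], [0, 0, -0.21, 0, 0.3], [0, 0, -0.24, 0, 0.3]]])

```text
clock: 21.05
position: [0.4116, 0.2814, 0.2618]
ee_rot: [0.003, 0.073, 0.997, 0.002]
contact_force: [0.4, 1.1, 0.2]
width: 0.0302
gripper_force: 0.0
```

Run:
```python
from h import *
goto([.4865,-.226,.2627],81.5)
```

```text
shift [-0.1855 -0.6137 -0.0026] twist 0.0007 now [0.4116 0.2814 0.2618] yaw 81.6
```

Call:
move_arm(deltas=[[[-0.18, -0.61, 0, 0, 0.3], [-0.18, -0.61, 0, 0, 0.3], [-0.18, -0.61, 0, 0, 0.3], [-0.18, -0.61, 0, 0, 0.3], [-0.18, -0.61, 0, 0, 0.3], [-0.18, -0.61, 0, 0, 0.3], [-0.18, -0.61, 0, 0, 0.3], [-0.18, -0.61, 0, 0, 0.3], [-0.18, -0.61, 0, 0, 0.3], [-0.18, -0.61, 0, 0, 0.3], [-0.18, -0.61, 0, 0, 0.3], [-0.18, -0.61, 0, 0, 0.3]]])

```text
clock: 22.25
position: [0.481, -0.2248, 0.2566]
ee_rot: [-0.0, 0.075, 0.997, 0.0]
contact_force: [-0.6, 0.9, -0.3]
width: 0.0297
gripper_force: 0.0
```

Run:
```python
from h import *
s=manip.get_state();im=manip.get_image('wrist')[:,:,::-1].copy();cv2.imwrite('pics/w7.png',im)
t=manip.get_image('top')[:,:,::-1]
c=cv2.resize(im[80:290,170:390],None,fx=2,fy=2);d=cv2.resize(t[190:300,90:310],None,fx=2,fy=2)
cv2.imwrite('pics/c7.png',np.hstack([c,np.vstack([d,np.zeros((200,440,3),np.uint8)])])[:,:800])
print(s['position']);goto([.549,-.1995,.060],81.5)
```

```text
[ 0.48102186 -0.22475134  0.25656545]
shift [-0.0805  0.0401  0.246 ] twist 0.0007 now [ 0.4807 -0.2221  0.2568] yaw 81.6
```

View pics/c7.png

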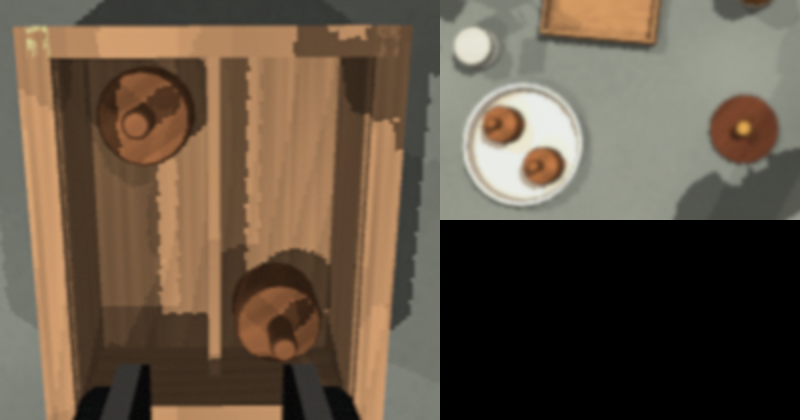

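Two caps stand in the dish. The far-left cap, with its stem top at (312,254), is where it was.

Call:
move_arm(deltas=[[[-0.04, 0.02, 0.03, 0, 0.3], [-0.081, 0.04, 0.08, 0, 0.3], [-0.081, 0.04, 0.14, 0, 0.3], [-0.081, 0.04, 0.18, 0, 0.3], [-0.081, 0.04, 0.21, 0, 0.3], [-0.081, 0.04, 0.23, 0, 0.3], [-0.081, 0.04, 0.245, 0, 0.3], [-0.081, 0.04, 0.245, 0, 0.3], [-0.081, 0.04, 0.245, 0, 1], [-0.081, 0.04, 0.245, 0, 1], [-0.081, 0.04, 0.245, 0, 1], [-0.081, 0.04, 0.245, 0, 1]]])

```text
clock: 23.55
position: [0.5504, -0.2, 0.0623]
ee_rot: [0.001, 0.073, 0.997, 0.0]
contact_force: [-1.3, 1.1, 8.8]
width: 0.0126
gripper_force: 39.1
```

Run:
```python
from h import *
goto([.4535,.0217,.1],81.5)
```

```text
shift [ 0.1602  0.2565 -0.0473] twist 0.001 now [ 0.5504 -0.2     0.0623] yaw 81.6
```

Call:
move_arm(deltas=[[[0, 0, -0.03, 0, 1], [0, 0, -0.09, 0, 1], [0, 0, -0.15, 0, 1], [0.02, 0.06, -0.17, 0, 1], [0.05, 0.12, -0.17, 0, 1], [0.09, 0.18, -0.16, 0, 1], [0.13, 0.23, -0.13, 0, 1], [0.159, 0.256, -0.1, 0, 1], [0.159, 0.256, -0.06, 0, 1], [0.159, 0.256, -0.05, 0, 1], [0.159, 0.256, -0.05, 0, 1]]])

```text
clock: 24.65
position: [0.4536, 0.0204, 0.1002]
ee_rot: [-0.001, 0.073, 0.997, -0.0]
contact_force: [0.7, -0.7, -0.6]
width: 0.0123
gripper_force: 39.4
```

Run:
```python
from h import *
goto([.4545,.0215,.082],81.5)
```

```text
shift [-0.001   0.0015  0.0227] twist 0.0012 now [0.4536 0.0204 0.1002] yaw 81.6
```

Call:
move_arm(deltas=[[[-0.001, 0.001, 0, 0, 1], [-0.001, 0.001, 0.006, 0, 1], [-0.001, 0.001, 0.012, 0, 1], [-0.001, 0.001, 0.016, 0, 1], [-0.001, 0.001, 0.02, 0, 1], [-0.001, 0.001, 0.022, 0, 1], [-0.001, 0.001, 0.022, 0, 1]]])

```text
clock: 25.35
position: [0.4608, 0.0198, 0.0881]
ee_rot: [0.006, 0.074, 0.997, -0.0]
contact_force: [-0.7, 2.0, 26.6]
width: 0.0124
gripper_force: 45.1
```

Call:
move_arm(deltas=[[[0, 0, -0.006, 0, 1], [0, 0, -0.012, 0, 1], [0, 0, -0.022, 0, 1], [0, 0, -0.022, 0, 1]]])

```text
clock: 25.75
position: [0.4552, 0.0206, 0.1015]
ee_rot: [0.0, 0.074, 0.997, -0.0]
contact_force: [0.3, -0.2, -0.5]
width: 0.0123
gripper_force: 42.4
```

Run:
```python
from h import *
im=manip.get_image('scene')[:,:,::-1];w=manip.get_image('wrist')[:,:,::-1]
a=cv2.resize(im[170:270,290:390],(400,400),interpolation=cv2.INTER_CUBIC);b=w[130:330,180:380]
cv2.imwrite('pics/c8.png',np.hstack([a,cv2.resize(b,(400,400))]))
goto([.4545,.0215,.1],81.5)
```

```text
shift [0.0003 0.0009 0.0009] twist 0.0006 now [0.4546 0.0208 0.1007] yaw 81.6
```

View pics/c8.png

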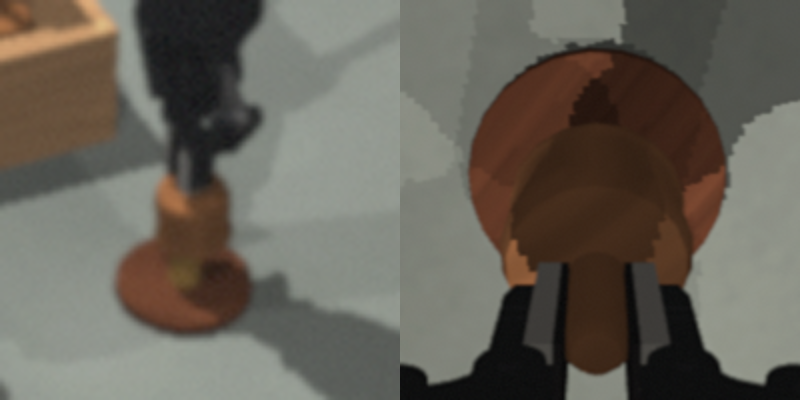

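The cap is upright above the pin. I'll check its alignment numerically in the scene and top views.

Run:
```python
from h import *
im0=cv2.imread('pics/scene0.png');im=manip.get_image('scene')[:,:,::-1].copy()
def cols(i,r,lo,hi):
    h,s,v=cv2.split(cv2.cvtColor(i,cv2.COLOR_BGR2HSV));print(r,list(zip(range(lo,hi),h[r,lo:hi].tolist(),s[r,lo:hi].tolist(),v[r,lo:hi].tolist())))
for r in(234,): cols(im0,r,326,346)
for r in(225,228): cols(im,r,326,352)
def proj(X):
    p=manip.camera_params('scene');K=np.array([[p['fx'],0,p['cx']],[0,p['fy'],p['cy']],[0,0,1]])
    return cv2.projectPoints(np.array(X,float),cv2.Rodrigues(np.array(p['R']))[0],np.array(p['t']),K,np.array(p['dist']))[0].reshape(-1,2).round(1)
print(proj([[.4535,.0207,.038],[.4535,.0207,.01],[.4545,.0208,.044],[.4545,.0208,.084]]))
```

```text
234 [(326, 9, 141, 110), (327, 9, 144, 108), (328, 10, 144, 108), (329, 9, 143, 109), (330, 10, 146, 108), (331, 12, 144, 110), (332, 15, 146, 117), (333, 17, 147, 125), (334, 18, 149, 132), (335, 18, 149, 139), (336, 18, 148, 141), (337, 18, 144, 138), (338, 18, 147, 123), (339, 16, 144, 110), (340, 13, 143, 105), (341, 10, 144, 108), (342, 10, 146, 110), (343, 10, 145, 111), (344, 9, 138, 113), (345, 10, 143, 112)]
225 [(326, 51, 17, 152), (327, 45, 17, 149), (328, 30, 19, 135), (329, 17, 44, 110), (330, 14, 98, 91), (331, 12, 133, 86), (332, 13, 135, 85), (333, 12, 142, 86), (334, 12, 129, 87), (335, 13, 135, 89), (336, 12, 134, 93), (337, 13, 136, 94), (338, 12, 133, 92), (339, 12, 137, 91), (340, 13, 135, 89), (341, 12, 132, 85), (342, 13, 134, 82), (343, 12, 134, 78), (344, 12, 134, 78), (345, 13, 126, 77), (346, 13, 112, 80), (347, 17, 50, 91), (348, 30, 16, 113), (349, 47, 14, 128), (350, 45, 15, 132), (351, 51, 13, 136)]
228 [(326, 41, 14, 146), (327, 30, 18, 138), (328, 18, 37, 125), (329, 14, 71, 107), (330, 13, 111, 92), (331, 12, 127, 86), (332, 13, 137, 80), (333, 12, 131, 80), (334, 12, 129, 81), (335, 12, 131, 80), (336, 12, 138, 83), (337, 13, 129, 85), (338, 13, 134, 84), (339, 13, 135, 85), (340, 13, 133, 86), (341, 13, 135, 81), (342, 13, 140, 80), (343, 14, 144, 78), (344, 12, 137, 78), (345, 13, 129, 77), (346, 12, 119, 77), (347, 14, 71, 86), (348, 22, 28, 100), (349, 39, 15, 116), (350, 51, 15, 121), (351, 51, 14, 124)]
[[335.1 230.5]
 [334.6 238.5]
 [334.9 228.9]
 [335.7 216.9]]
```

Run:
```python
from h import *
w=manip.get_image('wrist')[:,:,::-1].copy();cv2.imwrite('pics/w8.png',w);a=cv2.imread('pics/w3.png');d=cv2.imread('pics/w5.png')
b=cv2.imread('pics/w4.png')
o=np.hstack([x[170:330,210:350] for x in(a,b,d,w)]);cv2.imwrite('pics/c9.png',cv2.resize(o,(798,228)))
```

```text
(no output)
```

View pics/c9.png

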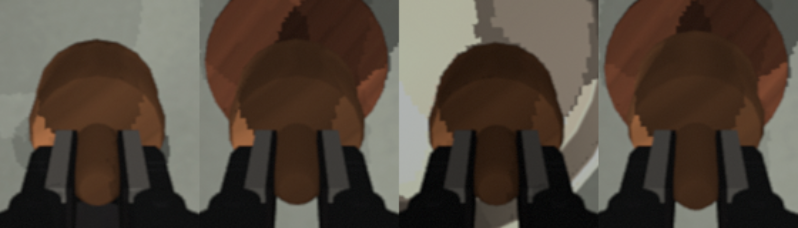

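Pressing at 27 N tilted the cap about 5° in the grip (rim towards the robot), which looks like a tight bore caught on the tip. I'll confirm with one more try, with the rim re-centred over the pin.

Call:
move_arm(deltas=[[[-0.007, 0.001, 0, 0, 1], [-0.007, 0.001, 0.004, 0, 1], [-0.007, 0.001, 0.008, 0, 1], [-0.007, 0.001, 0.011, 0, 1], [-0.007, 0.001, 0.013, 0, 1], [-0.007, 0.001, 0.013, 0, 1]]])

```text
clock: 26.55
position: [0.4605, 0.0207, 0.0902]
ee_rot: [-0.0, 0.073, 0.997, -0.0]
contact_force: [-0.7, 0.7, -1.0]
width: 0.0122
gripper_force: 42.5
```

Call:
move_arm(deltas=[[[0, 0, 0.001, 0, 1], [0, 0, 0.002, 0, 1], [0, 0, 0.003, 0, 1], [0, 0, 0.003, 0, 1]]])

```text
clock: 26.95
position: [0.4613, 0.0205, 0.0891]
ee_rot: [0.001, 0.073, 0.997, -0.0]
contact_force: [-1.7, -1.2, 7.3]
width: 0.0123
gripper_force: 43.3
```

Call:
move_arm(deltas=[[[0, 0, -0.006, 0, 1], [0.004, 0, -0.006, 0, 1], [0.004, 0, -0.003, 0, 1], [0.004, 0, 0, 0, 1], [0.004, 0, 0.001, 0, 1], [0.004, 0, 0.001, 0, 1]]])

```text
clock: 27.55
position: [0.4588, 0.0213, 0.0912]
ee_rot: [0.002, 0.073, 0.997, -0.0]
contact_force: [-6.6, 0.5, 32.5]
width: 0.0122
gripper_force: 46.0
```

Run:
```python
from h import *
im=manip.get_image('scene')[:,:,::-1].copy();H,S,V=cv2.split(cv2.cvtColor(im,cv2.COLOR_BGR2HSV))
for r in(222,226,229): 
    c=[x for x in range(315,365) if S[r,x]>70];print(r,c[0],c[-1],(c[0]+c[-1])/2)
# brass pin below rim
for r in range(230,242): print(r,[(x) for x in range(322,352) if H[r,x]>=14 and S[r,x]>90])
```

```text
222 328 345 336.5
226 328 345 336.5
229 328 345 336.5
230 [339, 343]
231 [340, 343]
232 [336, 342]
233 []
234 [344]
235 [343]
236 []
237 [333, 334, 335, 336]
238 [332, 333, 334, 335, 336, 337, 338, 339, 340]
239 [332, 333, 334, 335, 336, 337, 338, 339, 340]
240 [333, 334, 335, 336, 337, 338, 339]
241 [333, 334, 335, 336, 337, 338]
```

The cap is aligned within about 2 mm and still won't go on at 32 N, so it is tight and goes to the tray.

Run:
```python
from h import *
goto([.640,.165,.068],81.5)
```

```text
shift [-0.1977  0.2109  0.0299] twist 0.0008 now [0.4588 0.0213 0.0912] yaw 81.6
```

Call:
move_arm(deltas=[[[0, 0, -0.04, 0, 1], [0, 0, -0.08, 0, 1], [-0.04, 0.04, -0.09, 0, 1], [-0.08, 0.08, -0.09, 0, 1], [-0.12, 0.12, -0.09, 0, 1], [-0.16, 0.17, -0.08, 0, 1], [-0.198, 0.211, -0.06, 0, 1], [-0.198, 0.211, -0.03, 0, 1], [-0.198, 0.211, 0, 0, 1], [-0.198, 0.211, 0.02, 0, 1], [-0.198, 0.211, 0.03, 0, 1], [-0.198, 0.211, 0.03, 0, 1]]])

```text
clock: 28.8
position: [0.6378, 0.165, 0.0617]
ee_rot: [-0.002, 0.073, 0.997, -0.0]
contact_force: [-0.4, -0.4, -1.3]
width: 0.0126
gripper_force: 42.6
```

Run:
```python
from h import *
print(manip.get_state()['contact_force']);im=manip.get_image('wrist')[:,:,::-1];cv2.imwrite('pics/w10.png',im);goto([.640,.165,.06],81.5)
```

```text
[-0.43742798 -0.4013133  -1.34349086]
shift [-0.0017  0.0002  0.0037] twist 0.0007 now [0.6387 0.165  0.0629] yaw 81.6
```

View pics/w10.png

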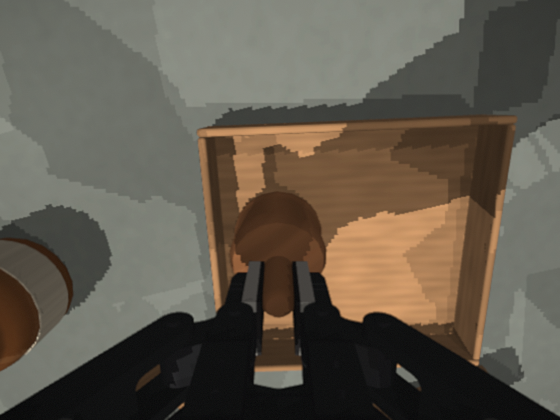

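The cap is inside the tray, clear of the walls. I'll lower it to contact.

Call:
move_arm(deltas=[[[0, 0, 0.002, 0, 1], [0, 0, 0.004, 0, 1], [0, 0, 0.005, 0, 1], [0, 0, 0.005, 0, 1]]])

```text
clock: 29.25
position: [0.6391, 0.165, 0.0598]
ee_rot: [0.0, 0.073, 0.997, 0.0]
contact_force: [-0.0, 0.4, 1.0]
width: 0.012
gripper_force: 42.6
```

Call:
move_arm(deltas=[[[0, 0, 0.001, 0, 1], [0, 0, 0.001, 0, 0.3], [0, 0, 0.001, 0, 0.3], [0, 0, 0.001, 0, 0.3], [0, 0, -0.03, 0, 0.3], [0, 0, -0.09, 0, 0.3], [0, 0, -0.15, 0, 0.3], [0, 0, -0.21, 0, 0.3], [0, 0, -0.24, 0, 0.3]]])

```text
clock: 30.15
position: [0.6405, 0.1654, 0.2565]
ee_rot: [0.004, 0.073, 0.997, 0.001]
contact_force: [0.7, 0.1, -0.2]
width: 0.0297
gripper_force: 0.0
```

Run:
```python
from h import *
goto([.4865,-.226,.2627],81.5)
```

```text
shift [ 0.1188 -0.5121 -0.0097] twist 0.0007 now [0.6405 0.1654 0.2565] yaw 81.6
```

Call:
move_arm(deltas=[[[0.119, -0.512, -0.01, 0, 0.3], [0.119, -0.512, -0.01, 0, 0.3], [0.119, -0.512, -0.01, 0, 0.3], [0.119, -0.512, -0.01, 0, 0.3], [0.119, -0.512, -0.01, 0, 0.3], [0.119, -0.512, -0.01, 0, 0.3], [0.119, -0.512, -0.01, 0, 0.3], [0.119, -0.512, -0.01, 0, 0.3], [0.119, -0.512, -0.01, 0, 0.3], [0.119, -0.512, -0.01, 0, 0.3], [0.119, -0.512, -0.01, 0, 0.3]]])

```text
clock: 31.25
position: [0.4846, -0.2261, 0.2591]
ee_rot: [0.0, 0.074, 0.997, 0.0]
contact_force: [0.9, -0.2, 1.0]
width: 0.03
gripper_force: 0.0
```

Run:
```python
from h import *
s=manip.get_state();im=manip.get_image('wrist')[:,:,::-1].copy();cv2.imwrite('pics/w11.png',im)
t=manip.get_image('top')[:,:,::-1]
c=cv2.resize(im[80:290,170:390],None,fx=2,fy=2);d=cv2.resize(t[140:300,80:260],None,fx=2,fy=2)
cv2.imwrite('pics/c11.png',np.hstack([c,np.vstack([d,np.zeros((100,360,3),np.uint8)])]))
print(s['position']);goto([.4304,-.2530,.060],81.5)
```

```text
[ 0.48461434 -0.22607906  0.25913693]
shift [ 0.0625 -0.0447  0.249 ] twist 0.0012 now [ 0.485  -0.2251  0.2592] yaw 81.6
```

View pics/c11.png

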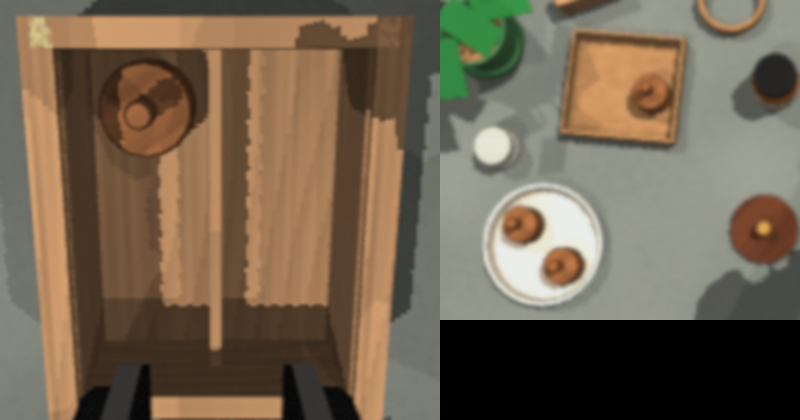

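The tray holds the tight cap and the dish holds two, all upright. The last cap's stem is at (239,137), where it was.

Call:
move_arm(deltas=[[[0.03, -0.022, 0.03, 0, 0.3], [0.0625, -0.045, 0.08, 0, 0.3], [0.0625, -0.045, 0.14, 0, 0.3], [0.0625, -0.045, 0.18, 0, 0.3], [0.0625, -0.045, 0.21, 0, 0.3], [0.0625, -0.045, 0.23, 0, 0.3], [0.0625, -0.045, 0.248, 0, 0.3], [0.0625, -0.045, 0.248, 0, 0.3], [0.0625, -0.045, 0.248, 0, 1], [0.0625, -0.045, 0.248, 0, 1], [0.0625, -0.045, 0.248, 0, 1], [0.0625, -0.045, 0.248, 0, 1]]])

```text
clock: 32.55
position: [0.4311, -0.2537, 0.0614]
ee_rot: [0.001, 0.073, 0.997, 0.0]
contact_force: [1.8, 3.5, 5.5]
width: 0.0127
gripper_force: 39.1
```

Run:
```python
from h import *
goto([.4535,.0213,.1],81.5)
```

```text
shift [ 0.0224  0.3442 -0.048 ] twist 0.0009 now [ 0.4311 -0.2537  0.0614] yaw 81.6
```

Call:
move_arm(deltas=[[[0, 0, -0.03, 0, 1], [0, 0, -0.09, 0, 1], [0, 0, -0.15, 0, 1], [0.01, 0.06, -0.17, 0, 1], [0.02, 0.12, -0.17, 0, 1], [0.022, 0.18, -0.17, 0, 1], [0.022, 0.24, -0.16, 0, 1], [0.022, 0.3, -0.13, 0, 1], [0.022, 0.344, -0.09, 0, 1], [0.022, 0.344, -0.06, 0, 1], [0.022, 0.344, -0.05, 0, 1], [0.022, 0.344, -0.05, 0, 1]]])

```text
clock: 33.75
position: [0.4519, 0.0206, 0.0998]
ee_rot: [-0.002, 0.073, 0.997, -0.0]
contact_force: [0.8, 0.6, -0.8]
width: 0.0122
gripper_force: 39.4
```

Run:
```python
from h import *
goto([.4542,.0213,.0895],81.5)
```

```text
shift [-0.0028  0.0013  0.0128] twist 0.0011 now [0.4519 0.0206 0.0998] yaw 81.6
```

Call:
move_arm(deltas=[[[-0.002, 0.001, 0, 0, 1], [-0.002, 0.001, 0.006, 0, 1], [-0.002, 0.001, 0.011, 0, 1], [-0.002, 0.001, 0.014, 0, 1], [-0.002, 0.001, 0.014, 0, 1]]])

```text
clock: 34.25
position: [0.4553, 0.0207, 0.0906]
ee_rot: [0.001, 0.074, 0.997, 0.0]
contact_force: [-1.1, 1.1, 6.3]
width: 0.0125
gripper_force: 40.2
```

Call:
move_arm(deltas=[[[0, 0, 0.0015, 0, 1], [0, 0, 0.003, 0, 1], [0, 0, 0.003, 0, 1]]])

```text
clock: 34.55
position: [0.4563, 0.0206, 0.0902]
ee_rot: [0.002, 0.074, 0.997, 0.0]
contact_force: [-2.3, 0.4, 20.2]
width: 0.0125
gripper_force: 41.7
```

Run:
```python
from h import *
im=manip.get_image('scene')[:,:,::-1].copy();H,S,V=cv2.split(cv2.cvtColor(im,cv2.COLOR_BGR2HSV))
for r in(222,226,229): 
    c=[x for x in range(315,365) if S[r,x]>70];print(r,c[0],c[-1],(c[0]+c[-1])/2)
```

```text
222 328 344 336.0
226 328 344 336.0
229 328 344 336.0
```

It is aligned with the pin and won't go on at 20 N, so it is tight and goes to the tray's other place.

Run:
```python
from h import *
goto([.641,.235,.068],81.5)
```

```text
shift [-0.1889  0.299   0.0288] twist 0.0004 now [0.4563 0.0206 0.0902] yaw 81.5
```

Call:
move_arm(deltas=[[[0, 0, -0.04, 0, 1], [0, 0, -0.09, 0, 1], [-0.02, 0.06, -0.11, 0, 1], [-0.05, 0.12, -0.11, 0, 1], [-0.08, 0.17, -0.11, 0, 1], [-0.12, 0.22, -0.11, 0, 1], [-0.16, 0.27, -0.11, 0, 1], [-0.19, 0.299, -0.09, 0, 1], [-0.19, 0.299, -0.04, 0, 1], [-0.19, 0.299, 0, 0, 1], [-0.19, 0.299, 0.02, 0, 1], [-0.19, 0.299, 0.028, 0, 1]]])

```text
clock: 35.8
position: [0.6384, 0.2346, 0.062]
ee_rot: [-0.002, 0.074, 0.997, -0.001]
contact_force: [-0.3, -0.3, -1.3]
width: 0.0124
gripper_force: 39.5
```

Run:
```python
from h import *
print(manip.get_state()['contact_force']);goto([.641,.235,.0592],81.5)
```

```text
[-0.34575976 -0.28317877 -1.32928482]
shift [-0.0031  0.001   0.0034] twist 0.0005 now [0.6384 0.2346 0.062 ] yaw 81.6
```

Call:
move_arm(deltas=[[[0, 0, 0.002, 0, 1], [0, 0, 0.004, 0, 1], [0, 0, 0.0055, 0, 1], [0, 0, 0.0055, 0, 1]]])

```text
clock: 36.2
position: [0.6405, 0.2353, 0.0616]
ee_rot: [0.001, 0.073, 0.997, 0.0]
contact_force: [-0.9, -1.0, -1.2]
width: 0.0123
gripper_force: 39.5
```

Call:
move_arm(deltas=[[[0, 0, 0.0015, 0, 1], [0, 0, 0.003, 0, 1], [0, 0, 0.003, 0, 1]]])

```text
clock: 36.5
position: [0.6404, 0.2352, 0.0595]
ee_rot: [0.001, 0.073, 0.997, 0.0]
contact_force: [-0.7, -0.6, 4.6]
width: 0.0124
gripper_force: 40.1
```

Contact. I'll release, retreat and check everything.

Call:
move_arm(deltas=[[[0, 0, 0, 0, 0.3], [0, 0, 0, 0, 0.3], [0, 0, 0, 0, 0.3], [0, 0, -0.03, 0, 0.3], [0, 0, -0.09, 0, 0.3], [0, 0, -0.15, 0, 0.3], [0, 0, -0.21, 0, 0.3], [0.06, -0.06, -0.24, 0, 0.3], [0.12, -0.12, -0.24, 0, 0.3], [0.18, -0.18, -0.24, 0, 0.3], [0.24, -0.24, -0.24, 0, 0.3], [0.24, -0.24, -0.24, 0, 0.3]]])

```text
clock: 37.7
position: [0.4398, 0.0872, 0.2496]
ee_rot: [0.0, 0.073, 0.997, -0.0]
contact_force: [0.5, -0.7, -0.1]
width: 0.0301
gripper_force: 0.0
```

Run:
```python
from h import *
t=manip.get_image('top')[:,:,::-1];s=manip.get_image('scene')[:,:,::-1]
cv2.imwrite('pics/fin.png',np.hstack([cv2.resize(t,(420,315)),cv2.resize(s,(380,285),interpolation=cv2.INTER_AREA) if 0 else cv2.resize(s[90:420,120:490],(380,315))]))
```

```text
(no output)
```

View pics/fin.png

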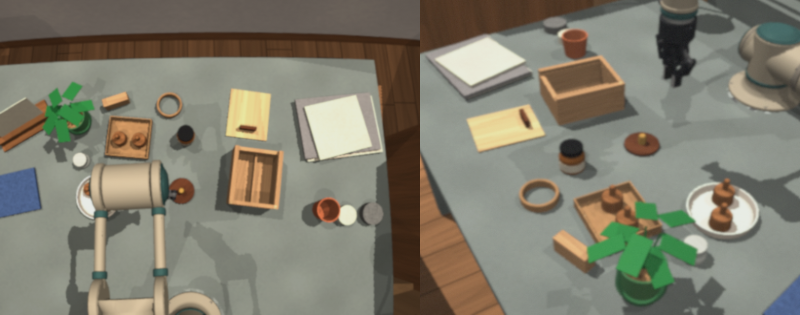

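The lid lies flat beyond the box and the box is empty. Two caps stand upright in the dish and two in the tray, and the bystanders look undisturbed.

```bash
python3 -c "
from rig import manip
print(manip.sign_off())"
```

```text
the job is handed in; nothing more can be done
None
```

The job is handed in at about 38 s: the lid lies flat on the counter, and of the four caps found, the first two tried fit the pin and stand in the white dish, while the last two were too tight and stand in the cardboard tray.

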